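Slide the block spacer along the squaring fence into its corner pocket

ROBOT

A 6-joint arm with a two-finger parallel gripper is mounted at the origin on a cart in front of the work surface, level with it; the furniture and walls round the work are solid. World frame = base frame: x ahead of the robot, y to its left, z up, the work surface at z = 0. Lengths are in mm, angles in rad, forces in N, time in s.
With the tool pointing down it reaches from about 325 to 775 mm from the base axis. Payload 5.5 kg.
Tool frame: the origin (TCP) lies midway between the tips of the shut fingers; the grasp point (between the pads) lies 19 mm behind it (ctrl.tcp_to_grasp is the distance from the TCP to the grasp point, in mm); y points along the fingers, z is the direction in which the jaws open and shut, and the axes are right-handed (so a half turn about y gives the same grasp; the last joint's range is limited). The gripper opens to 85 mm and grips with 20 to 120 N. Pads are 22 mm wide; open, the fingers measure 114 mm over their backs; the gripper's body (76 mm by 85 mm) begins 54 mm behind the grasp point. The pads swing forward as they close: fully open they stand 13 mm farther back than shut.
Start: joints at [-1.356, 0.091, 1.231, -0, 1.82, -0.057], TCP at [161.079, -577.988, 199.475] pointing down, gripper open.
Joint ranges: [-2.87, 2.87], [-0.86, 2.18], [0.17, 2.46], [-1.51, 4.65], [0.06, 2.69], [-2.65, 2.65]. Speed limits (rad/s): [2.57, 2.57, 3.01, 3.14, 3.14, 3.14].

INTERFACE

Orientations are given as a 3x3 rotation matrix whose columns are the frame's x, y, z axes.
In Python, from cell import ctrl gives the robot as it stands. Calls block until the motion is done:
- ctrl.move_to(position, orientation): joint-space move of the TCP to a pose.
- ctrl.move_straight(position, orientation=None, speed=150, f_stop=None): straight line of the TCP; orientation=None keeps the orientation; speed is the mean speed in mm/s. With f_stop (N) it stops when the force on the tool has changed by that much, and returns True; else False.
- ctrl.set_joints(angles): joint-space move.
- ctrl.open_gripper() and ctrl.clamp(grip_force=None): open the fingers fully, or close them until they stop; grip_force is the grip in N (None keeps the last).
- ctrl.sleep(seconds).
- ctrl.solve_ik(position, orientation): joint angles nearest the present ones, or None.
- ctrl.observe(): the state.
- ctrl.read_camera(name): name is "side" or "top"; returns a dict with "color" (384x512x3 uint8, red, green, blue), "z_map" (384x512 float32, mm along the optical axis (not along the pixel's ray), 0 where there is no reading), "fx", "fy", "cx", "cy" (pixels), "distortion" ([k1, k2, p1, p2, k3] as OpenCV has them; the pictures are not rectified), "R" (3x3) and "t" (3): a world point X has camera coordinates R X + t. Camera axes: x right, y down, z forward; pixel columns grow to the right and rows downward; lengths in mm; the calibration is good to about 2 mm. A picture is of the moment at which its call begins.
A pose or a line that the arm cannot do raises ctrl.Unreachable and nothing moves.
- ctrl.sign_off(): hands the job in, once; it reports no verdict.
Trained networks look in the newest picture that a camera, given by its name, has taken for a name from the list of things; names that differ only in an ending like _2 or _b are one class to them, and where a whole thing is asked for, a point or a joint stands for the part that bears it (a point fixed in the world has none). Each returns a list of dicts, best first, with "confidence" (0 to 1); they miss things now and then, are a little off and sometimes report something else, mostly with a low value. They report only what shows in the picture. A call takes as long as a camera call. They do not tell look-alikes from the thing itself.
- ctrl.recognise(camera, name): "location" ([x, y, z] in mm, in world coordinates, good to about 4 mm: the middle of the surface that is visible of it).
- ctrl.mark_of(camera, name): "location" ([x, y, z] in mm, in world coordinates, good to about 4 mm: a listed point, or the origin of a listed thing).
The state is a dict: "time": time; "q": joint angles; "qvel": joint speeds; "effort": joint torques, N m; "tcp_pos": TCP position; "eef_rot": TCP orientation; "ft_force": force on the tool from outside, world axes, zero at the start; "wrist_torque": the same for the moment, N m; "width": opening from 0.0 (shut) to 1.0 (fully open).
Only numpy, scipy, OpenCV 4.12 (cv2) and the standard library are available. Lean on these libraries where they do the work, as an engineer would, in place of code of your own. Each camera call takes 0.05 s, during which the arm holds its last target.

TASK

Set the squaring fence for the small packs: with the fingertips, push the rectangular block spacer flat against the fence's long rail, then slide it along the rail, keeping it against the rail all the way, into the pocket at the left-hand end until it is fully home against both the end stop and the rail, and leave it there. Only push it: do not pick it up, lift it or tip it. Leave the round spacer, the cards, the pen and the caliper where they are.

Things in the scene. Friction and masses are not known exactly. Their poses are not given: they have to be found in the camera images.
- fence: Aluminium squaring fence screwed to the table, 16 mm high (screws +2.5). Origin: on the table in the pocket's inner corner. y runs along the rail to the end stop (to the robot's left, turned up to 0.2 rad), x away from the robot. Rail: face x = 0 toward the robot, y = -250 mm to 0, 16 thick. End stop: face y = 0, x = -56 to 0, 16 thick. No floor: parts slide on the table.
- mouth (a point): Middle of the mouth of the fence's pocket, on the table, 22 mm from the rail face and 35 mm from the end stop; axes as the fence. A lip parallel to the rail (inner face 44 mm from the rail, 12 mm thick, 35 mm long, 16 mm high) closes the pocket's front: 44 mm wide, 35 mm deep, open above. Beyond the mouth the lip flares out to 58 mm from the rail, 51 mm from the stop.
- spacer: Part to move: loose steel block, 40 (x) by 50 (y, long side) by 24 mm high, two dark screw-hole rings on top, 0.13 to 0.25 kg. Origin: centre of underside. Starts on the robot's side of the rail, centre 55-75 mm from its face, 120-200 mm from the end stop, turned up to 0.35 rad. Home: long side on the rail, centre at x = -20, y = -25 mm of the fence; 15 mm stays outside the lip.
- round_spacer: Bystander: loose round steel ring, 44 mm diameter, 14 mm bore, 24 mm high, standing on the robot's side of the pocket. Origin: centre of its underside.
- printer_lid (a point): Fixed point near the top of the label printer's raised lid. The printer (about 170 x 250 mm with its feed tray, lid up to 0.25 m above the table) stands to the right of the work, and a clamp with a red lever nearly as high stands beyond it at the tray: come and go above them, with the fingertips 0.3 m or more above the table.
- card_stack: Bystander: stack of grey cards 65 x 90 x 21 mm near the table's front left corner. Origin: centre of its underside.
- pen: Bystander: white pen 145 mm long, 9 mm high, lying near the table's front edge. Origin: centre of its underside.
- caliper: Bystander: caliper 57 x 185 x 15 mm lying beyond the rail. Origin: centre of its underside.
Things that resemble listed ones, but are neither listed nor needed, are in the scene too. Leave any green or orange look-alike of the spacer alone.

How it is judged (in metres and radians):
On the way, in this order (a step that is already met when the one before it is completed fails the run):
1. the block spacer lies flat against the rail (gap under 3.5 mm, within 0.08 rad) before it nears the pocket (centre still more than 95 mm from the end stop) (x of spacer in the frame of fence above -0.0235 m and y of spacer in the frame of fence below -0.095 m and angle between the y axis of spacer and the y axis of fence, either way round below 0.08 rad and height (world z) of spacer below 0.005 m), for 0.1 s.
2. the block spacer has been slid along the rail into the pocket's mouth, still against the rail (gap under 6 mm) (x of spacer in the frame of fence between -0.026 and -0.015 m and y of spacer in the frame of fence above -0.06 m and angle between the y axis of spacer and the y axis of fence, either way round below 0.15 rad).
At the end, for the whole second after the job is handed in: The block spacer lies flat on the table in the corner pocket, long side along the rail, less than 3 mm from the rail and less than 3 mm from the end stop, within 0.06 rad of parallel, at rest and released (x of spacer in the frame of fence between -0.023 and -0.017 m and y of spacer in the frame of fence between -0.028 and -0.022 m and angle between the y axis of spacer and the y axis of fence, either way round below 0.06 rad and height (world z) of spacer below 0.004 m and angle between spacer's own z axis and vertical below 0.05 rad and linear speed of spacer below 0.01 m/s); the robot touches nothing.
It fails at once if the block spacer is lifted (underside centre more than 8 mm above the table) (height (world z) of spacer above 0.008 m).
It fails at once if the block spacer is tipped more than 0.35 rad (angle between spacer's own z axis and vertical above 0.35 rad).
It fails at once if the block spacer is slid toward the pocket (centre less than 90 mm from the end stop) away from the rail (more than 12 mm gap) (y of spacer in the frame of fence above -0.09 m and x of spacer in the frame of fence below -0.032 m).
It fails at once if the round spacer, card stack, pen or caliper is moved by more than 15 mm (distance of any of round_spacer, card_stack, pen, caliper from where it was at the start of the episode above 0.015 m).
It also fails if it takes over 51 s, if anything falls off the work surface, if the arm or the gripper's body presses on something with over 40 N, if the wrist force passes 120 N, or if a joint passes its speed limit or range.

## Working session

There is one attempt and no reset: what is moved stays moved. The work goes in short steps, each a Python script; the robot and the scene stay as the last script left them, time stands still between calls to the robot, and variables do not carry over. Pictures are saved under pics/ and viewed, and the job is handed in when it is done.

```bash
mkdir -p pics
python3 - <<'E'
from cell import ctrl
import cv2,pickle,numpy as np
for n in ("top","side"):
    c=ctrl.read_camera(n); pickle.dump(c,open(f"pics/{n}0.pkl","wb"))
    cv2.imwrite(f"pics/{n}0.png",cv2.resize(c["color"][:,:,::-1],(800,600),interpolation=cv2.INTER_CUBIC))
    print(n,c["fx"],c["cx"],c["distortion"],(-c["R"].T@c["t"]).round())
    for t in ("fence","spacer","mouth","round_spacer","printer_lid","card_stack","pen","caliper"):
        print(n,t,[(np.round(d["location"],1).tolist(),round(d["confidence"],2)) for d in ctrl.mark_of(n,t)][:4])
print(ctrl.observe()["time"],ctrl.observe()["eef_rot"].round(3) if hasattr(ctrl.observe()["eef_rot"],'round') else ctrl.observe()["eef_rot"])
E
```

```text
top 464.34255161662594 256.3517750825427 [-0.03719549  0.          0.          0.          0.        ] [ 429.  -41. 1406.]
top fence [([582.5, 187.5, -3.0], 0.7)]
top spacer [([668.5, 108.8, -0.4], 0.8), ([583.8, -166.0, -1.6], 0.78), ([505.5, 12.7, 0.6], 0.77)]
top mouth [([559.2, 154.1, -1.6], 0.85)]
top round_spacer [([457.7, 169.3, 3.3], 0.49)]
top printer_lid [([448.0, -297.8, 216.6], 0.78)]
top card_stack [([370.7, 209.8, -0.3], 0.88)]
top pen [([371.2, 46.1, 0.6], 0.54), ([505.7, 14.5, 2.4], 0.39)]
top caliper [([737.5, 157.0, 0.3], 0.7)]
side 480.54065460251263 255.82288555938155 [-0.20073901  0.          0.          0.          0.        ] [518. 833. 934.]
side fence [([582.7, 186.8, -2.5], 0.75)]
side spacer [([669.7, 110.8, 5.3], 0.83), ([506.8, 13.7, 1.0], 0.57)]
side mouth [([560.4, 155.5, -4.2], 0.77)]
side round_spacer [([456.9, 169.1, -0.3], 0.84), ([742.3, 159.8, 1.7], 0.2)]
side printer_lid [([451.0, -294.0, 222.1], 0.8)]
side card_stack [([370.8, 209.7, -2.0], 0.94)]
side pen [([370.5, 45.7, -1.3], 0.51)]
side caliper [([737.7, 159.1, 4.3], 0.59)]
0.9 [[-0.963 -0.     0.268]
 [-0.268  0.    -0.963]
 [ 0.    -1.    -0.   ]]
```

View pics/top0.png

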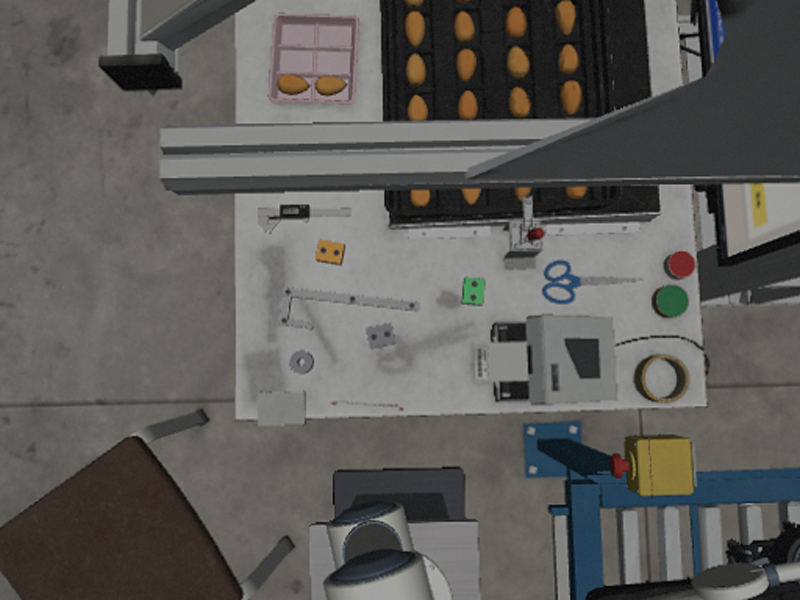

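View pics/side0.png

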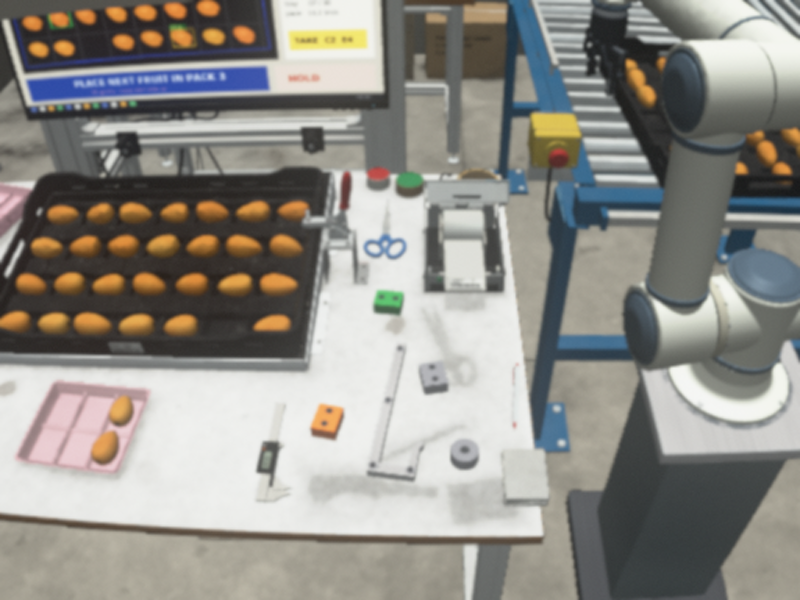

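The top view shows three possible spacers: orange (330,252), green (473,291) and grey steel (380,335). The grey one fits, being steel and on the robot's side of the rail. The rail runs from (288,292) to (418,305), and the lip is near (298,325). Next I'll make an enlarged metric view.

```bash
cat > h.py <<'E'
import numpy as np,cv2,pickle
def ortho(c,z,x0=400,x1=640,y0=-80,y1=240,s=2.5):
    # image: right = -y, up = +x
    W=int((y1-y0)*s);H=int((x1-x0)*s)
    u,v=np.meshgrid(np.arange(W),np.arange(H))
    P=np.stack([x1-v/s,y1-u/s,np.full(u.shape,float(z))],-1).reshape(-1,3)
    R=np.array(c["R"],float);t=np.array(c["t"],float)
    K=np.array([[c["fx"],0,c["cx"]],[0,c["fy"],c["cy"]],[0,0,1.]])
    p,_=cv2.projectPoints(P,cv2.Rodrigues(R)[0],t,K,np.array(c["distortion"],float))
    p=p.reshape(H,W,2).astype(np.float32)
    return cv2.remap(c["color"][:,:,::-1].copy(),p[...,0],p[...,1],cv2.INTER_CUBIC)
E
python3 - <<'E'
from h import *
for n in("top","side"):
    c=pickle.load(open(f"pics/{n}0.pkl","rb"))
    for z in (24,16):
        im=ortho(c,z)
        for k in range(0,320,40):
            cv2.putText(im,str(240-k),(int(k*2.5),10),0,.35,(0,0,255)); cv2.line(im,(int(k*2.5),12),(int(k*2.5),20),(0,0,255))
        for k in range(0,240,40):
            cv2.putText(im,str(640-k),(0,int(k*2.5)+4),0,.35,(0,0,255));cv2.line(im,(25,int(k*2.5)),(33,int(k*2.5)),(0,0,255))
        cv2.imwrite(f"pics/{n}_o{z}.png",im)
E
```

```text
(no output)
```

View pics/top_o24.png

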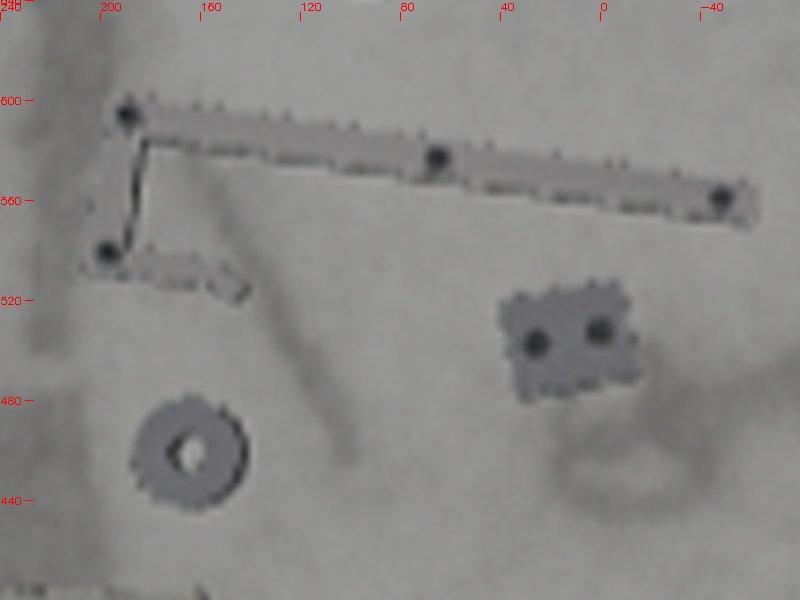

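View pics/side_o24.png

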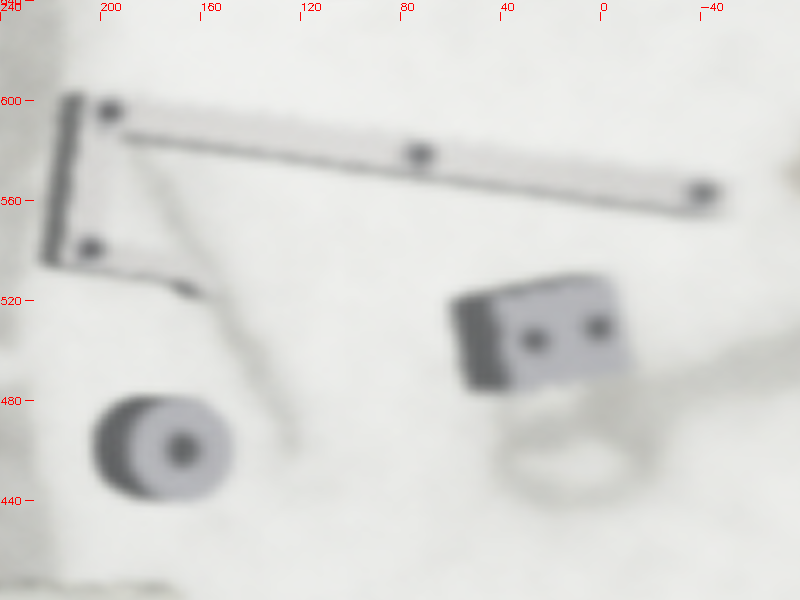

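View pics/top_o16.png

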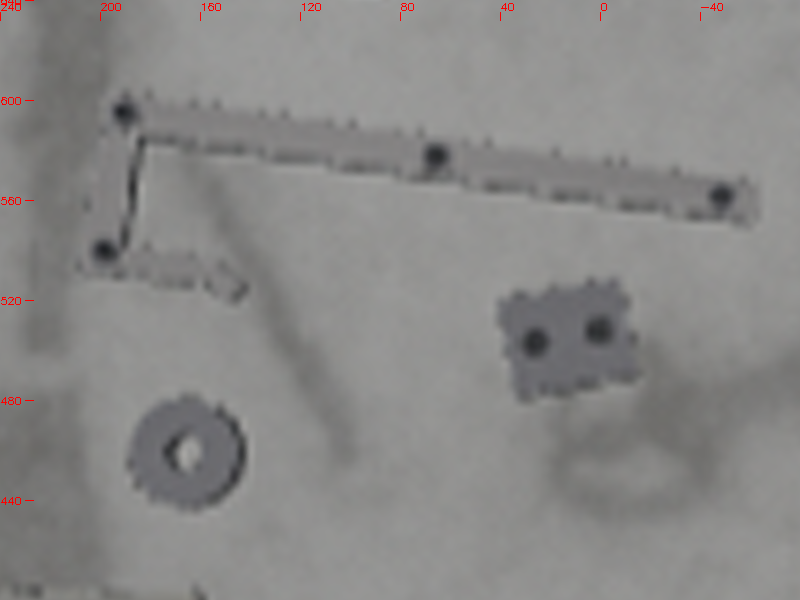

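View pics/side_o16.png

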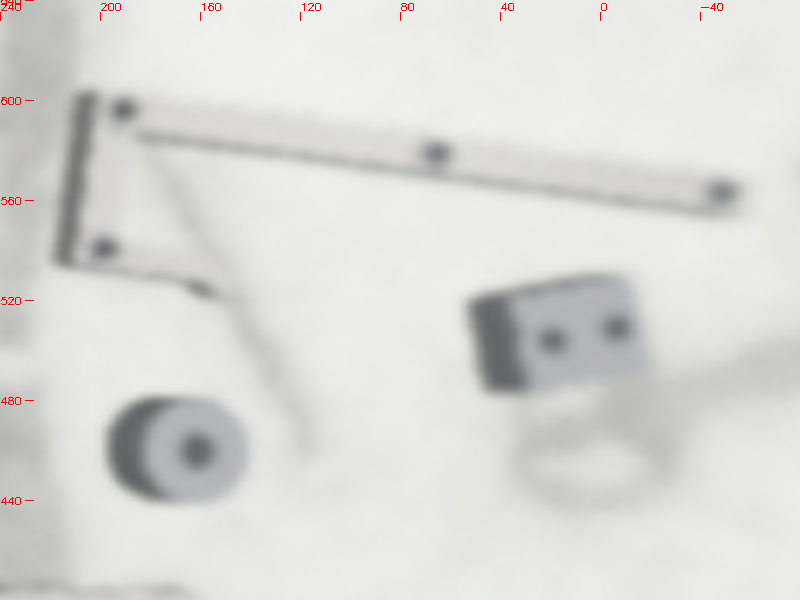

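The grey steel block is at about (568,340) in the metric view. That puts its centre at world (506,13), turned +0.19 rad. The fence is turned −0.137 rad with its corner near (585,184). In the fence frame the block is at (−55,−180), turned 0.325 rad relative to the fence, which fits the given ranges. The crop confirms it is grey with two dark rings. Next I'll approach high with the fingers shut.

```bash
cat >> h.py <<'E'
A=-0.137; O=np.array([585.,184.])
ex=np.array([np.cos(A),np.sin(A)]); ey=np.array([-np.sin(A),np.cos(A)])
def w(xf,yf,z): return [*(O+xf*ex+yf*ey),z]
def inv(p): d=np.array(p[:2])-O; return np.round([d@ex,d@ey],1)
def rot(zdir): # tool y down, tool z horizontal
    z=np.array([*zdir,0.]);y=np.array([0,0,-1.]);return np.stack([np.cross(y,z),y,z],1)
R1=rot(-ey);
E
python3 - <<'E'
from h import *
from cell import ctrl
for Rr in (rot(-ex),rot(ex)):
    print([None if (q:=ctrl.solve_ik(w(*p),Rr)) is None else np.round(q,2) for p in((-20,-225,7),(-20,-60,7))])
s=ctrl.observe();p=list(s["tcp_pos"])
ctrl.move_straight([p[0],p[1],340],speed=250)
ctrl.clamp(20)
ctrl.move_to(w(-118,-177,340),R1)
s=ctrl.observe();print(s["time"],s["tcp_pos"],s["q"],s["width"])
ctrl.move_straight(w(-118,-177,60),speed=200)
print("f",ctrl.move_straight(w(-118,-177,7),speed=60,f_stop=10))
s=ctrl.observe();print(s["time"],s["tcp_pos"],s["ft_force"])
for n in("top","side"):
    c=ctrl.read_camera(n);cv2.imwrite(f"pics/{n}_1.png",ortho(c,24))
    cv2.imwrite(f"pics/{n}_1f.png",c["color"][:,:,::-1])
E
```

```text
[None, None]
[array([-0.13, -0.03,  1.7 , -0.  ,  1.47,  0.01]), array([ 0.17,  0.06,  1.6 , -0.  ,  1.48,  0.3 ])]
4.7417 [444.06334345  24.25897569 339.90339303] [-2.18125993e-02 -2.42012298e-01  1.29272242e+00 -1.89933375e-04
  2.09110618e+00  1.68670248e+00] -0.0005972132379671444
f False
7.325 [444.290442    24.76209459   7.50856982] [-0.42166959 -0.64120018 -0.04846319]
```

View pics/side_1.png

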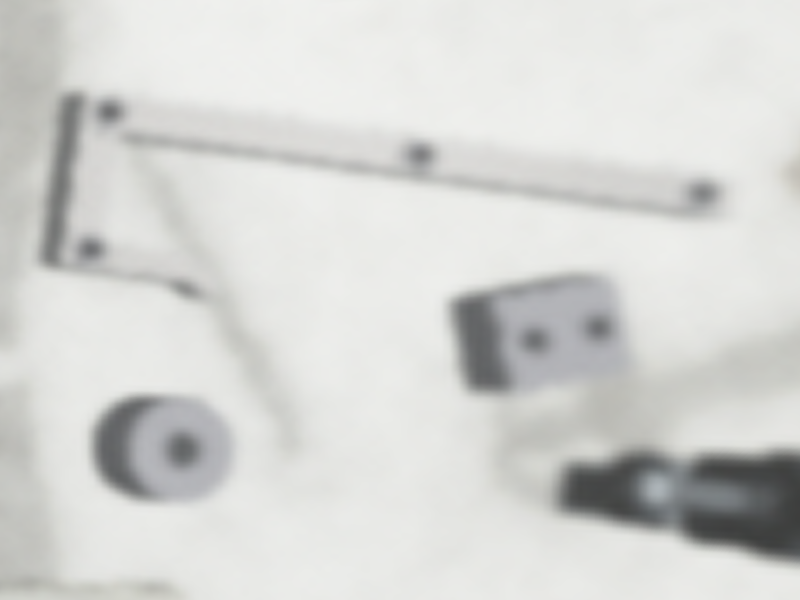

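View pics/top_1.png

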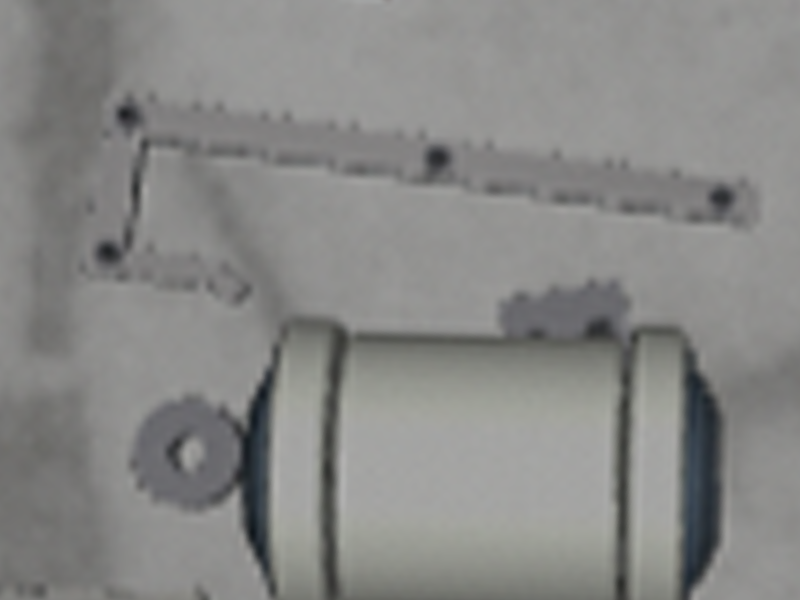

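The side view shows the fingers at about (570,485), clear behind the block at (560,335), which hasn't moved. Next I'll push it toward the rail.

Run:
```python
from h import *
from cell import ctrl
print("f",ctrl.move_straight(w(-58,-177,7),speed=40,f_stop=15), inv(ctrl.observe()["tcp_pos"]))
r=ctrl.move_straight(w(-44,-177,7),speed=12,f_stop=8)
s=ctrl.observe();print(r,s["time"],inv(s["tcp_pos"]),s["tcp_pos"],s["ft_force"].round(1) if hasattr(s["ft_force"],'round') else s["ft_force"])
ctrl.sleep(0.15)
s=ctrl.observe();print(s["time"],inv(s["tcp_pos"]),np.round(s["ft_force"],1))
c=ctrl.read_camera("side");cv2.imwrite("pics/side_2.png",ortho(c,24))
print([(np.round(d["location"],1),inv(d["location"])) for d in ctrl.mark_of("side","spacer")])
```

```text
f False [ -58.1 -177. ]
False 10.3917 [ -44.1 -177. ] [517.17225164  14.66443058   6.96070274] [ 0.7  0.5 -0.3]
10.5417 [ -44.1 -177. ] [-0.4 -0.3  0.5]
[(array([671.6, 109.7,   3.6]), array([ 95.9, -61.8])), (array([ 586. , -168.6,    1.4]), array([  49.1, -349.2])), (array([506.2,  18.5,   2.1]), array([ -55.5, -174.7]))]
```

View pics/side_2.png

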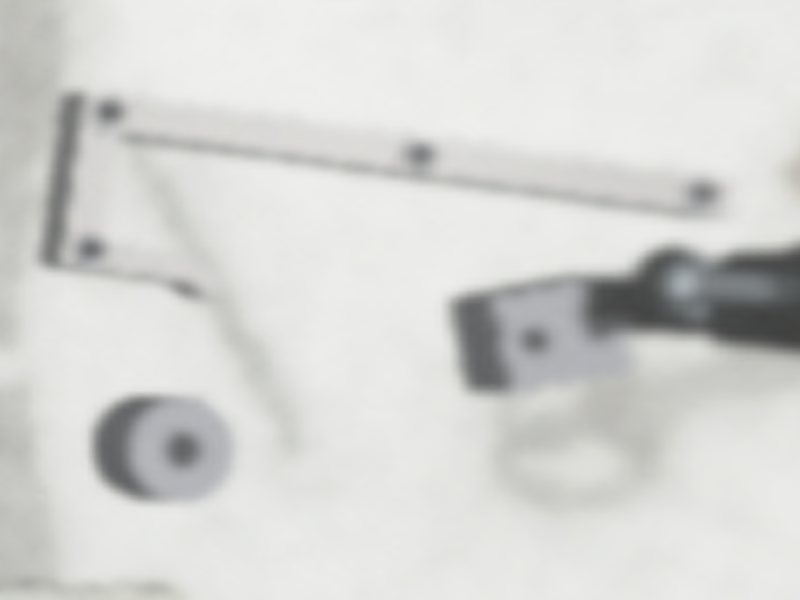

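This disagrees with the reported pose. The TCP reads (517,15,7), yet the block hasn't moved and the fingertip at (590,305) covers its corner in the picture. The fingers seem to be higher than reported, so I'll measure that before moving again.

Run:
```python
from h import *
from cell import ctrl
s=ctrl.observe();print(s["width"],s["tcp_pos"],s["eef_rot"],s["q"])
for n in("side","top"):
    c=ctrl.read_camera(n);pickle.dump(c,open(f"pics/{n}3.pkl","wb"))
    K=np.array([[c["fx"],0,c["cx"]],[0,c["fy"],c["cy"]],[0,0,1.]])
    P=np.array([[*s["tcp_pos"][:2],z] for z in(7,34,80)],float)
    p,_=cv2.projectPoints(P,cv2.Rodrigues(np.array(c["R"]))[0],np.array(c["t"],float),K,np.array(c["distortion"]))
    print(n,p.reshape(-1,2))
    im=c["color"][:,:,::-1].copy()
    if n=="side":
        im=im[150:310,210:370]; q=(p.reshape(-1,2)-[210,150])*4
        im=cv2.resize(im,None,fx=4,fy=4,interpolation=cv2.INTER_CUBIC)[:600]
        for a in q: cv2.circle(im,(int(a[0]),int(a[1])),4,(0,0,255),1)
        z=c["z_map"];u,v=np.meshgrid(np.arange(512),np.arange(384))
        uv=cv2.undistortPoints(np.stack([u,v],-1).reshape(-1,1,2).astype(np.float32),K,np.array(c["distortion"])).reshape(384,512,2)
        X=np.concatenate([uv*z[...,None],z[...,None]],-1)-np.array(c["t"]); X=X@np.array(c["R"])
        col=c["color"].max(2)
        m=(z>0)&(col<70)&(abs(X[...,0]-517)<40)&(abs(X[...,1]-15)<60)&(X[...,2]<110)
        pts=X[m];pts=pts[pts[:,2].argsort()]
        print(len(pts));print(pts[:25:2].round());print(pts[25::25].round())
    cv2.imwrite(f"pics/{n}_3.png",im)
```

```text
0.00032553362292770007 [517.24083548  14.69591441   7.04396509] [[-9.90632107e-01  1.02751220e-04 -1.36557746e-01]
 [ 1.36557750e-01  3.14586234e-05 -9.90632111e-01]
 [-9.74927393e-05 -9.99999994e-01 -4.51953978e-05]] [-3.73752193e-02 -8.22687064e-02  1.74725137e+00  3.54334977e-05
  1.47650849e+00  1.67040354e+00]
side [[272.71260451 242.85491314]
 [272.77296381 235.76687187]
 [272.87651489 223.15930598]]
1
[[510.  18. 109.]]
[]
top [[242.61561482 210.57817644]
 [242.2366464  210.01312902]
 [241.55573844 208.99786772]]
```

View pics/side_3.png

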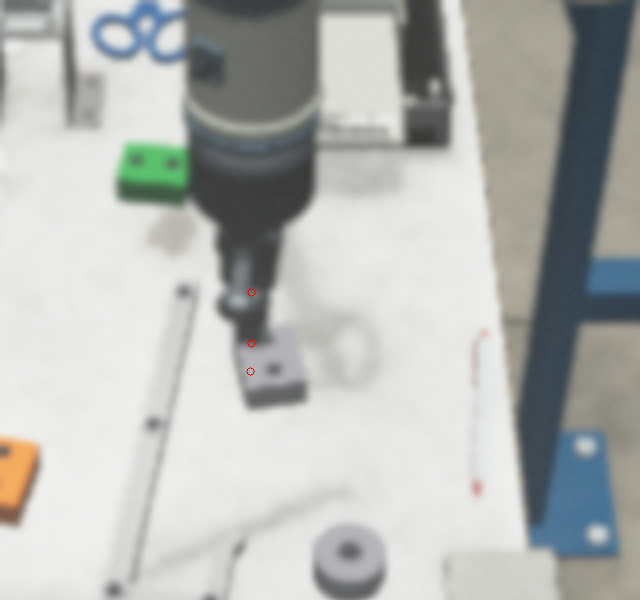

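The fingertip shows at crop pixel (250,340). That matches the projected TCP column, but at z≈34 rather than 7, so the true tip is about 27 mm higher than reported and passed over the 24 mm block without touching it. I'll back off and find the table by touch.

Run:
```python
from h import *
from cell import ctrl
ctrl.move_straight(w(-118,-177,12),speed=100)
r=ctrl.move_straight(w(-118,-177,-10),speed=40,f_stop=5)
if not r: r=ctrl.move_straight(w(-118,-177,-32),speed=15,f_stop=5)
s=ctrl.observe();print(r,s["time"],s["tcp_pos"],np.round(s["ft_force"],1))
for n in("side",):
    c=ctrl.read_camera(n)
    K=np.array([[c["fx"],0,c["cx"]],[0,c["fy"],c["cy"]],[0,0,1.]])
    P=np.array([[*s["tcp_pos"][:2],z] for z in(0,27)],float)
    p,_=cv2.projectPoints(P,cv2.Rodrigues(np.array(c["R"]))[0],np.array(c["t"],float),K,np.array(c["distortion"]))
    im=c["color"][:,:,::-1].copy()
    im=im[150:300,210:370]; q=(p.reshape(-1,2)-[210,150])*4
    im=cv2.resize(im,None,fx=4,fy=4,interpolation=cv2.INTER_CUBIC)
    for a in q: cv2.circle(im,(int(a[0]),int(a[1])),4,(0,0,255),1)
    cv2.imwrite(f"pics/{n}_4.png",im)
```

```text
False 13.95 [443.9408502   24.77082396 -31.72116994] [-2.5 -0.2  3.3]
```

View pics/side_4.png

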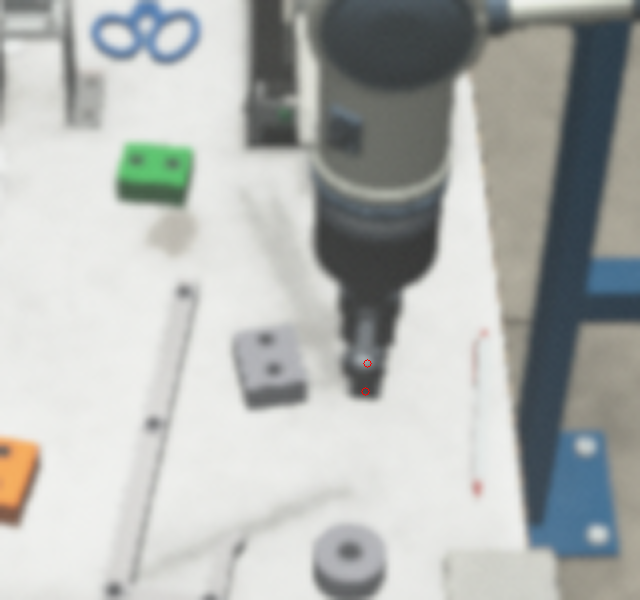

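The tip touches the table at reported z≈−31.7, where its picture coincides with the projected z=0 point (366,391). So the height offset is about 31.5 mm and xy agrees. The block at (270,365) hasn't moved. I'll push again at a true height of about 7 mm.

```bash
echo 'Z=-24.5' >> h.py
python3 - <<'E'
from h import *
from cell import ctrl
ctrl.move_straight(w(-118,-177,Z),speed=40)
print("f",ctrl.move_straight(w(-58,-177,Z),speed=40,f_stop=15), inv(ctrl.observe()["tcp_pos"]))
r=ctrl.move_straight(w(-44,-177,Z),speed=12,f_stop=8)
s=ctrl.observe();print(r,s["time"],inv(s["tcp_pos"]),np.round(s["ft_force"],1))
c=ctrl.read_camera("side");cv2.imwrite("pics/side_5.png",ortho(c,24))
print([(np.round(d["location"],1),inv(d["location"])) for d in ctrl.mark_of("side","spacer")])
E
```

```text
f False [ -58. -177.]
True 16.6833 [ -51.9 -177.2] [ 0.3  0.2 -0.4]
[(array([671.8, 112. ,   2.5]), array([ 95.8, -59.5])), (array([538.7,   2.9,  -0.8]), array([ -21.1, -185.7])), (array([ 585.8, -168.7,    3.5]), array([  49. , -349.3]))]
```

View pics/side_5.png

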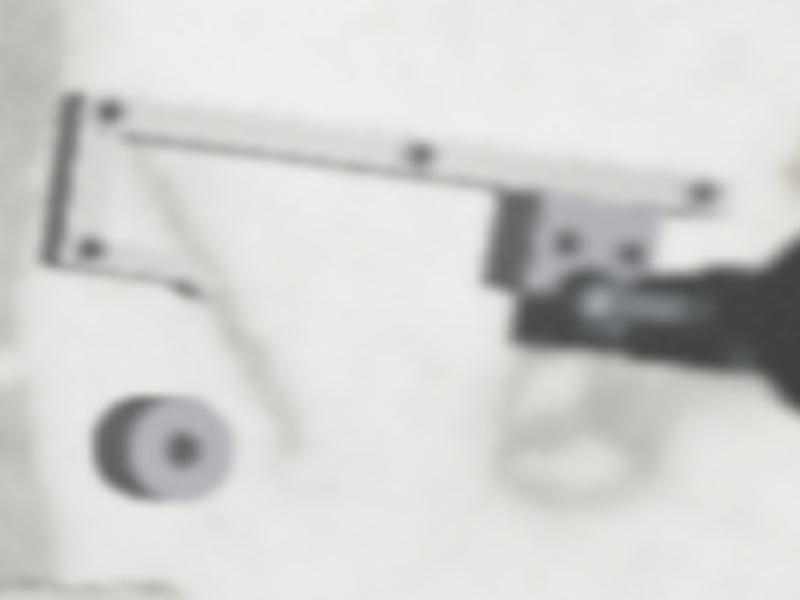

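The block is now flush with the rail. Its centre is at fence (−19..−21,−187), and contact came at x=−51.9 against −51 predicted. I'll press once more, centred on the block, to square it, then turn the gripper and go to its right-hand end.

Run:
```python
from h import *
from cell import ctrl
ctrl.move_straight(w(-58,-177,Z),speed=80)
ctrl.move_straight(w(-58,-186,Z),speed=80)
r=ctrl.move_straight(w(-46,-186,Z),speed=15,f_stop=10)
s=ctrl.observe();print(r,s["time"],inv(s["tcp_pos"]),np.round(s["ft_force"],1))
ctrl.sleep(0.15)
ctrl.move_straight(w(-75,-186,Z),speed=120)
ctrl.move_straight(w(-75,-186,35),speed=150)
ctrl.move_to(w(-22,-245,35),rot(ex))
s=ctrl.observe();print(s["time"],inv(s["tcp_pos"]),s["tcp_pos"],np.round(s["ft_force"],1))
for n in("top","side"):
    c=ctrl.read_camera(n);cv2.imwrite(f"pics/{n}_6.png",ortho(c,24))
    print([(np.round(d["location"],1),inv(d["location"])) for d in ctrl.mark_of(n,"spacer")])
```

```text
True 17.8417 [ -52.  -186.4] [-0.3  0.7  0.7]
20.3667 [ -22.4 -244.9] [529.38163016 -55.5423349   34.38767687] [-0.7 -0.   0.7]
[(array([ 584.5, -167. ,   -6.9]), array([  47.4, -347.8])), (array([6.692e+02, 1.105e+02, 5.000e-01]), array([ 93.4, -61.3]))]
[(array([672.1, 109.4,   3.9]), array([ 96.5, -62. ])), (array([ 586.8, -166.9,    1. ]), array([  49.7, -347.4])), (array([539.3,   2.6,  -0. ]), array([ -20.5, -185.9]))]
```

View pics/side_6.png

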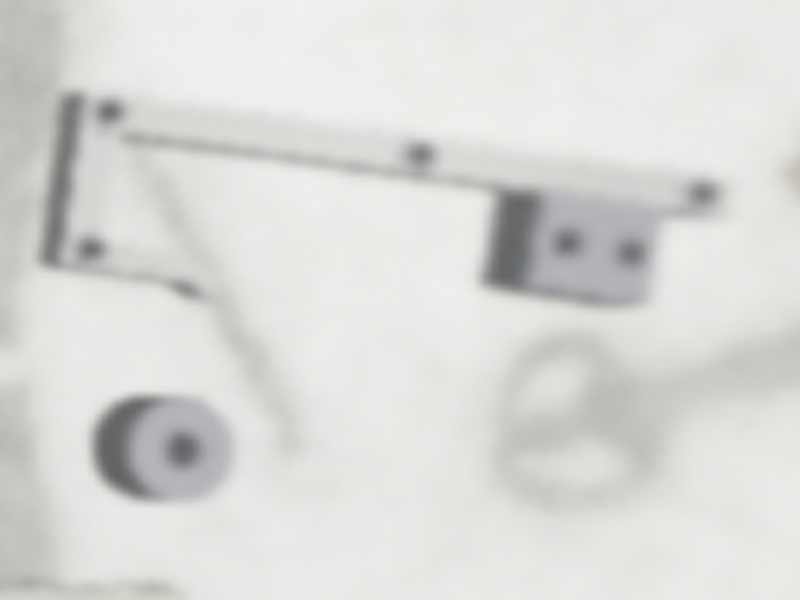

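View pics/top_6.png

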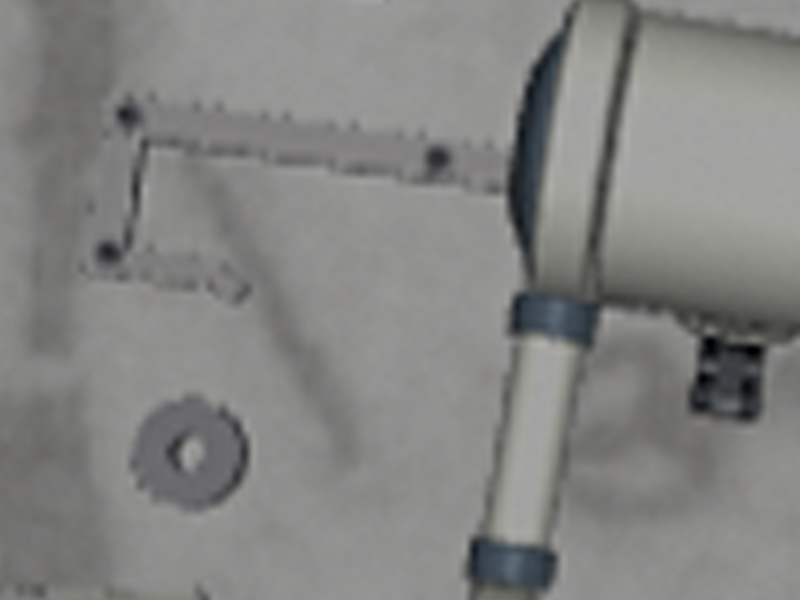

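The rings at (567,243) and (630,253) now lie parallel to the rail, and the block has no gap along it. Next I'll descend behind the right-hand end and slide it, with a look midway.

Run:
```python
from h import *
from cell import ctrl
print(ctrl.move_straight(w(-22,-245,Z),speed=70,f_stop=6))
s=ctrl.observe();print(s["time"],inv(s["tcp_pos"]),s["tcp_pos"][2],np.round(s["ft_force"],1))
r=ctrl.move_straight(w(-20.5,-130,Z),speed=40,f_stop=15)
s=ctrl.observe();print(r,s["time"],inv(s["tcp_pos"]),np.round(s["ft_force"],1))
c=ctrl.read_camera("side");cv2.imwrite("pics/side_7.png",ortho(c,24))
print([(np.round(d["location"],1),inv(d["location"])) for d in ctrl.mark_of("side","spacer")])
```

```text
False
21.5667 [ -21.5 -245. ] -23.886017166091296 [0.3 0.4 0.2]
False 24.5917 [ -20.5 -130.1] [-0.3 -1.4  1. ]
[(array([672.9, 110.6,   2.3]), array([ 97.1, -60.7])), (array([552.8,  92.9,   4.3]), array([-19.5, -94.6])), (array([ 585.7, -171.6,    2.3]), array([  49.3, -352.2])), (array([4.590e+02, 1.655e+02, 1.000e-01]), array([-122.3,  -35.5]))]
```

View pics/side_7.png

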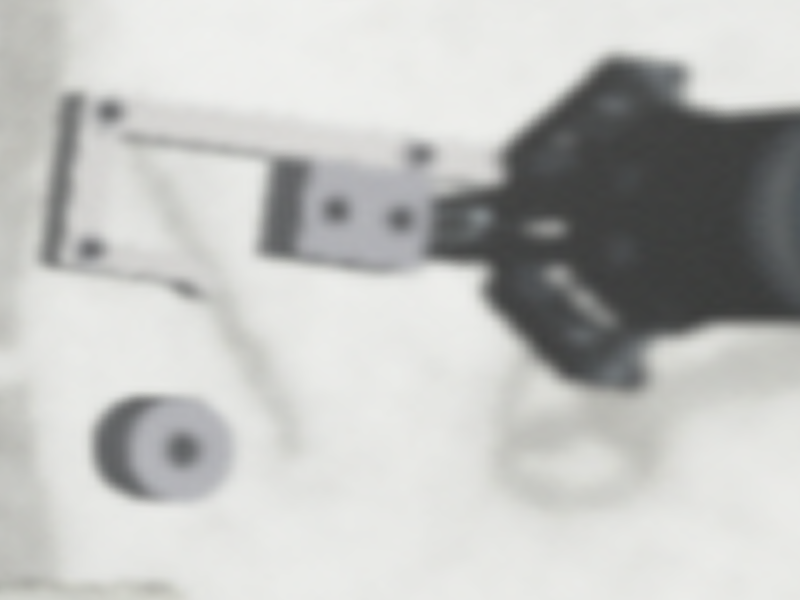

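The block at (365,215) is still flat on the rail and squarely pushed. I'll continue into the pocket.

Run:
```python
from h import *
from cell import ctrl
r=ctrl.move_straight(w(-19.5,-70,Z),speed=30,f_stop=15)
s=ctrl.observe();print(r,s["time"],inv(s["tcp_pos"]),np.round(s["ft_force"],1))
if not r:
    r=ctrl.move_straight(w(-19,-55,Z),speed=12,f_stop=10)
s=ctrl.observe();print(r,s["time"],inv(s["tcp_pos"]),np.round(s["ft_force"],1))
for n in("side","top"):
    c=ctrl.read_camera(n);pickle.dump(c,open(f"pics/{n}8.pkl","wb"));cv2.imwrite(f"pics/{n}_8.png",ortho(c,24))
```

```text
False 26.8417 [-19.4 -70.1] [-0.6 -1.1 -0.7]
True 27.9 [-19.5 -58.4] [-0.   0.2  0.3]
```

View pics/side_8.png

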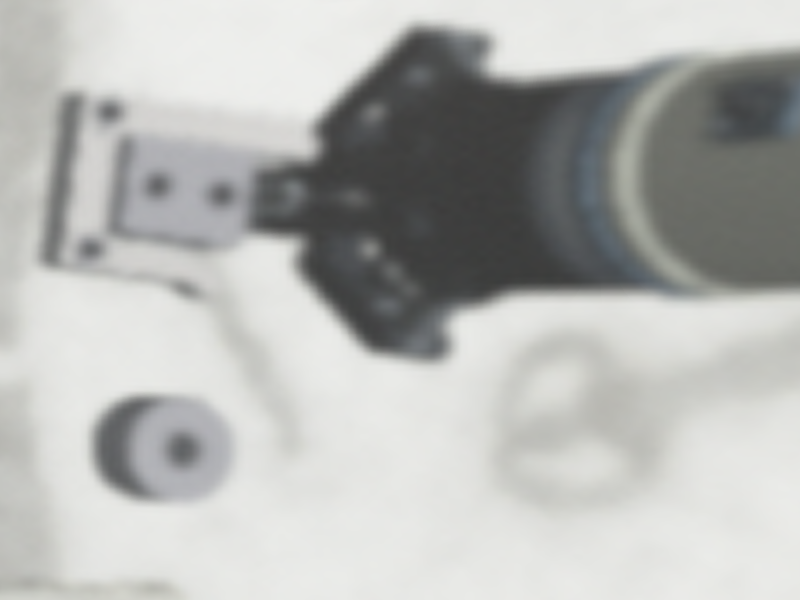

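It stopped on contact at −58.4 (about −61 expected, within the fence-origin error), and the block's dark end sits against the end stop. I'll back off, lift clear and check from above.

Run:
```python
from h import *
from cell import ctrl
ctrl.move_straight(w(-20,-85,Z),speed=80)
ctrl.move_straight(w(-20,-85,50),speed=150)
ctrl.move_straight(w(-20,-215,50),speed=250)
s=ctrl.observe();print(s["time"],inv(s["tcp_pos"]),np.round(s["ft_force"],1))
for n in("side","top"):
    c=ctrl.read_camera(n);pickle.dump(c,open(f"pics/{n}9.pkl","wb"))
    cv2.imwrite(f"pics/{n}_9.png",ortho(c,24,x0=500,x1=620,y0=100,y1=230,s=6 if n=="top" else 5))
    for k in ("spacer","mouth","fence","round_spacer","card_stack","pen","caliper"):
      print(n,k,[(np.round(d["location"],1),inv(d["location"]),round(d["confidence"],2)) for d in ctrl.mark_of(n,k)][:3])
```

```text
29.7917 [ -20.4 -214.5] [0.1 0.7 0.5]
side spacer [(array([669.6, 110.1,   3. ]), array([ 93.9, -61.7]), 0.86), (array([5.624e+02, 1.671e+02, 3.000e-01]), array([-20.1, -19.8]), 0.66), (array([ 582.7, -168.1,    2.8]), array([  45.8, -349.1]), 0.46)]
side mouth [(array([560. , 159. ,  -5.3]), array([-21.4, -28.2]), 0.74)]
side fence []
side round_spacer [(array([457. , 165.5,   4.3]), array([-124.3,  -35.8]), 0.84)]
side card_stack [(array([369. , 207. ,   2.6]), array([-217.1,   -6.7]), 0.87)]
side pen [(array([368.4,  45.5,   2.3]), array([-195.7, -166.8]), 0.68)]
side caliper [(array([7.367e+02, 1.582e+02, 4.000e-01]), array([153.8,  -4.8]), 0.58), (array([ 3.698e+02,  4.540e+01, -3.000e-01]), array([-194.3, -166.7]), 0.17)]
top spacer [(array([ 583.4, -169.7,   -2.8]), array([  46.7, -350.6]), 0.76), (array([6.681e+02, 1.092e+02, 5.000e-01]), array([ 92.5, -62.8]), 0.74), (array([563.7, 164.9,   1.4]), array([-18.5, -21.8]), 0.6)]
top mouth [(array([554.9, 151.7,   1.2]), array([-25.4, -36.1]), 0.74)]
top fence [(array([5.833e+02, 1.904e+02, 1.000e-01]), array([-2.6,  6.1]), 0.64)]
top round_spacer [(array([458.5, 169.5,   1.5]), array([-123.3,  -31.6]), 0.45)]
top card_stack [(array([ 3.696e+02,  2.095e+02, -3.000e-01]), array([-216.9,   -4.2]), 0.67), (array([562.9, 161.4,   1.7]), array([-18.8, -25.4]), 0.47)]
top pen [(array([374.3,  44.3,  -1.7]), array([-189.6, -167.2]), 0.67)]
top caliper [(array([ 7.399e+02,  1.556e+02, -5.000e-01]), array([157.3,  -7. ]), 0.61)]
```

View pics/top_9.png

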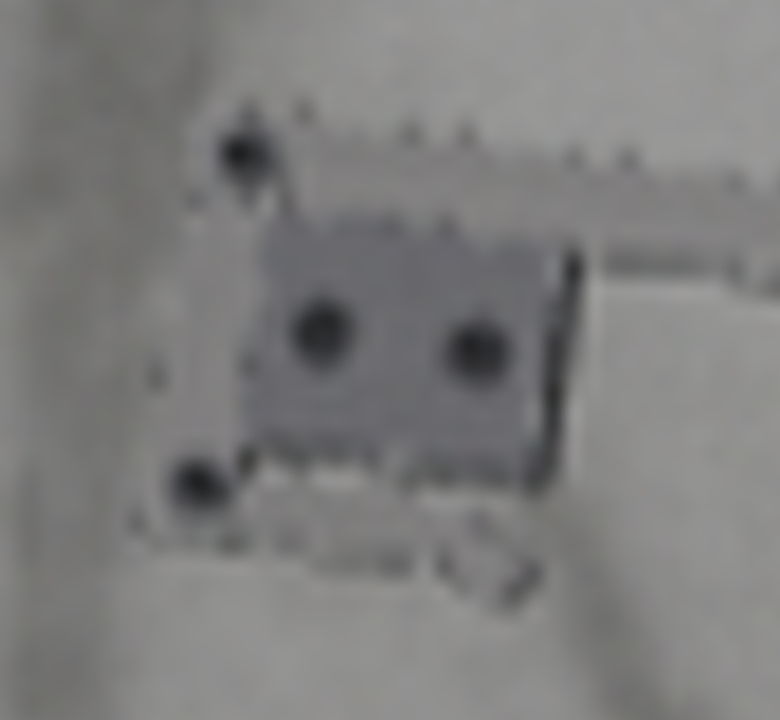

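View pics/side_9.png

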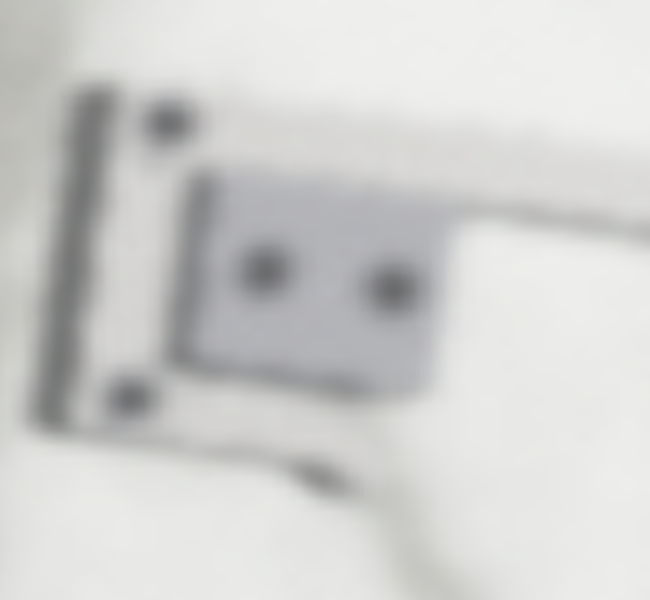

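Measured against the fence's own screws, the ring midpoint in both views sits 27–28 mm from the rail screw line and 31–32 mm from the end-stop screw line. If the screws are on the 16 mm centrelines, full home is 28 and 33 mm, so this shows no gap at either face. The ring slope of 0.135 matches the rail's 0.137, and no bystander has moved beyond the network noise. I'll lift away and hand in.

Run:
```python
from h import *
from cell import ctrl
p=list(ctrl.observe()["tcp_pos"])
ctrl.move_straight([p[0],p[1],300],speed=200)
ctrl.sleep(0.3)
s=ctrl.observe();print(s["time"],s["tcp_pos"],np.round(s["ft_force"],1))
ctrl.sign_off()
```

```text
32.2917 [535.66205695 -26.2538162  299.47877219] [-0.6  0.2  0.8]
the job is handed in; nothing more can be done
```

I pushed the grey steel block flat against the rail, slid it along the rail into the pocket until it met the end stop, then lifted clear and handed the job in. The robot clock read 32.3 s just before hand-in, against the 51 s limit.

- **Final position:** in both camera views the block sits against the rail and the end stop with no visible gap. It is parallel to the rail to within a few thousandths of a radian.
- **Along the rail:** my measurement came out 1–2 mm past nominal home towards the end stop. The block cannot enter the stop, so I put this down to camera error and my assumption about where the fence screws sit.
- **Bystanders:** the round spacer, cards, pen and caliper showed no movement beyond a few millimetres of detection noise.
- **Disagreement found:** the reported tool height was about 31 mm too low compared with the real fingertip. My first push passed over the block without touching it. I found the offset from the side picture, checked it by lowering the fingertip to the table, and corrected for it in every later push.
- **Unreliable detections:** the side camera's network put the block about 5 mm off along the fence and missed the fence once. I relied on my own measurements from the pictures instead.

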